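# Clamp the amber lump in the drilling jig

### The arm

A 7-joint arm with a two-finger parallel gripper is mounted at the origin on a cart in front of the work surface, level with it; the furniture and walls round the work are solid. World frame = base frame: x ahead of the robot, y to its left, z up, the work surface at z = 0. Lengths are in m, angles in degrees, forces in N, time in s.
With the tool pointing down it reaches from about 0.425 to 0.825 m from the base axis. Payload 3.6 kg.
Tool frame: the origin (TCP) lies at the very end of the fingers, on their centre line; the grasp point (between the pads) lies env.pinch_z behind it (env.pinch_z is the distance from the TCP to the grasp point, in m); z points along the fingers, y is the line along which they close (so a half turn about z gives the same grasp; the last joint's range is limited). The gripper opens to 93 mm and grips with 3 to 60 N. Pads are 15 mm wide; open, the fingers measure 128 mm over their backs; the gripper's body (75 mm by 188 mm) begins 65 mm behind the grasp point.
Start: joints at [65.346, 35.231, -0.722, 81.555, 0.464, 63.22, -2.315], TCP at [0.255, -0.598, 0.219] pointing down, gripper open.
Joint ranges: [-178.69, 178.69], [-17.37, 117.87], [-77.05, 75.6], [15.02, 138.74], [-78.02, 258.01], [0.78, 113.62], [-162.83, 162.83]. Speed limits (degrees/s): [159.86, 159.86, 180, 180, 180, 180, 180].

### API

Orientations are given as a 3x3 rotation matrix whose columns are the frame's x, y, z axes.
In Python, from plant import env, claw, readout, capture, camera_info gives the robot as it stands. Calls block until the motion is done:
- env.movep(position, orientation): joint-space move of the TCP to a pose.
- env.movel(position, rot=None, rate=0.15, max_force=None): straight line of the TCP; rot=None keeps the orientation; rate is the mean speed in m/s. With max_force (N) it stops when the force on the tool has changed by that much, and returns True; else False.
- env.move_j(angles): joint-space move.
- claw.let_go() and claw.clamp(force=None): open the fingers fully, or close them until they stop; force is the grip in N (None keeps the last).
- env.dwell(seconds).
- env.ik(position, orientation): joint angles nearest the present ones, or None.
- readout.sense(): the state.
- capture(name): name is "scene" or "top" or "wrist"; returns the picture (480x640x3 uint8, red, green, blue); there is no depth.
- camera_info(name): a dict with "vfov" (degrees; the focal length in pixels is half the picture's height over the tangent of half this angle, whatever the lens; pixels are square), "cx", "cy" (the principal point, pixels), "eye" and "attitude" of the camera in the world; the wrist camera has in their place "mount" (4x4, takes a point from camera to tool coordinates, whose origin is the TCP and whose axes are the flange's). Camera axes: x right, y down, z forward; pixel columns grow to the right and rows downward; lengths in m; the calibration is good to about 2 mm. A picture is of the moment at which its call begins: read the wrist's pose just before it. camera_info takes no time and is no camera call.
A pose or a line that the arm cannot do raises env.IKError and nothing moves.
- env.job_done(): hands the job in; it is judged then, once.
The state is a dict: "clock": time; "qpos": joint angles; "dq": joint speeds; "joint_torque": joint torques, N m; "tool_pos": TCP position; "tcp_rot": TCP orientation; "wrist_force": force on the tool from outside, world axes, zero at the start; "moment": the same for the moment, N m; "gripper_width": finger opening in m; "finger_force": force on a finger pad.
Only numpy, scipy, OpenCV 4.12 (cv2) and the standard library are available. Lean on these libraries where they do the work, as an engineer would, in place of code of your own. Each camera call takes 0.05 s, during which the arm holds its last target. There are 200 camera calls.

### The job

Clamp the raw amber lump for drilling: push the open clamp strap round with the outside of a finger until it is over the lump and rests against its stop pin, and only then push the cam lever fully down with the fingertips so that the pad holds the lump. Grip and lift nothing, keep the fingers off the lump itself, leave the vial, needle stand and side cutters undisturbed, and move clear at the end.

Things in the scene. Friction and masses are not known exactly. Their poses are not given: they have to be found in the camera images.
- jig: Fixed drilling jig: a wooden base 96 x 140 x 12 mm (its x by its y) standing on the table. Origin: centre of the underside, z up. Its post stands at jig (0, -45) mm; a low rectangular nest (wooden walls to 20 mm above the table) is centred at (0, +30) mm; the steel stop pin (8 mm thick, top 58 mm above the table) stands at (-18, +53) mm. Turned up to 0.45 rad either way about z.
- pivot (a point): Point on the upright axis of the steel post about which the strap swings, 50 mm above the table. The turning head (29 mm wide, carrying the lever) reaches up to 79 mm above the table.
- strap (a joint): Swing of the strap about the post, rad. 0 = home, strap over the nest and against the stop pin, pointing to jig +y; grows as it swings open, clockwise seen from above; at 1.57 it points to jig +x. Starts 1.1 to 1.7 open. Hinge stops at 0 and 1.9. It turns stiffly (about 1.1 N at 90 mm from the post) and stays where it is left. The lever turns with it.
- strap_end (a point): Point on the strap's mid-line 90 mm from the post axis. The strap is a level steel bar, 27 mm wide over its two side plates and 10 mm thick, its underside 45 and its top 55 mm above the table (sinking 8 mm as the lever goes down); its free end is 105 mm from the post axis. Beneath it, at 75 mm from the post axis, hangs the pad, to 33 mm above the table. There is free air between the table and the strap beyond the base.
- strap_cheek_front: Dark side plate along one edge of the strap (the edge towards the stop pin), 80 x 6 mm. Frame: origin at the post axis on the table, strap pointing to +y.
- strap_cheek_back: The same plate along the other edge, which is pushed to swing the strap home. Same frame.
- lever (a joint): Cam lever angle, rad. 0 = standing up, leaning away from the strap at 60 degrees above level; grows as it is pushed down; stop at 1.047 = level. Starts 0 to 0.2. It needs about 2 N at 70 mm from its axle, has no snap and stays where it is left. Pushing it down lowers the strap by 8 mm.
- lever_end (a point): Point on the upper face of the lever 70 mm from its axle. The lever is a bar 19 mm wide over its side plates, 10 mm thick, ending 85 mm from its axle; the axle is level, crosses the post axis 70 mm above the table, and the lever points to the side opposite the strap. Lever level: this point is 75 mm above the table and 70 mm from the post axis, on the jig's -y side when the strap is home.
- lever_cheek_front: Black side plate along one edge of the lever, 60 x 6 mm. Frame: origin on the lever axle.
- lever_cheek_back: The same plate along the other edge. Same frame.
- pad: Round black rubber pad, 24 mm across, sprung under the strap 75 mm from the post axis. Frame: origin at the post axis on the table, strap pointing to +y. Over the lump with the lever down its spring (0.9 N per mm) presses it on the lump.
- lump: Loose brown raw amber lump, 28 x 36 x 17 mm, lying in the nest, its top about 29 mm above the table. Origin: centre of its underside.
- nest (a point): (A fixed clear glass bowl with a yellow rim, about 175 mm across, stands left of the jig: keep clear of it.) Centre of the nest's cork floor, 12 mm above the table; the nest is 36 x 44 mm inside.
- vial: Loose small glass vial with a cork, 19 mm across, 48 mm tall, standing in front of the jig, at its left. Origin: centre of its foot. A bystander.
- needle_stand: Loose round cork stand with needles, 40 mm across, 46 mm tall, in front of the jig, at its right. Origin: centre of its foot. A bystander.
- cutters: Loose side cutters, 42 x 119 x 12 mm, lying on the table to the left of the jig. Origin: centre of the underside. A bystander.

How it is judged:
By the outcome, as a careful person would: the job done as asked, in the order asked, and still so for the second after the job is handed in, with the robot touching nothing.
It also fails if it takes over 48 s, if anything falls off the work surface, if the arm or the gripper's body presses on something with over 40 N, if the wrist force passes 120 N, or if a joint passes its speed limit or range.

## Working session

There is one attempt and no reset: what is moved stays moved. The work goes in short steps, each a Python script; the robot and the scene stay as the last script left them, time stands still between calls to the robot, and variables do not carry over. Pictures are saved under pics/ and viewed, at most 10 in all, crops included, and the job is handed in when it is done.

```bash
ls; mkdir -p pics
python3 - <<'E'
from plant import env, claw, readout, capture, camera_info
import cv2
for n in("scene","top"):
    cv2.imwrite(f"pics/{n}0.png",capture(n)[:,:,::-1]); print(n,camera_info(n))
print(camera_info("wrist")); s=readout.sense(); print(s["clock"],s["tool_pos"],s["tcp_rot"],s["gripper_width"],env.pinch_z)
E
```

```text
pics
scene {'vfov': 43.76488071190298, 'cx': 313.7366824257784, 'cy': 240.27044543355117, 'eye': array([0.08462253, 0.56562818, 0.48116752]), 'attitude': array([[-0.84856451, -0.225482  ,  0.47863989],
       [-0.52872113,  0.3952403 , -0.75115848],
       [-0.01980506, -0.89047345, -0.45460399]])}
top {'vfov': 45.148939587309314, 'cx': 312.65595732032807, 'cy': 242.74070998529768, 'eye': array([ 0.37539845, -0.09970608,  1.10772606]), 'attitude': array([[-0.02402093, -0.99286006,  0.11684133],
       [-0.9989789 ,  0.02831227,  0.0352077 ],
       [-0.03826437, -0.1158763 , -0.99252633]])}
{'vfov': 65.47544007062754, 'cx': 317.35953094035847, 'cy': 238.22640167836906, 'mount': array([[ 1.81021380e-04, -9.55620591e-01, -2.94600159e-01,
         8.15239781e-02],
       [ 9.99999863e-01,  3.17788361e-04, -4.16373661e-04,
         8.78928598e-05],
       [ 4.91515745e-04, -2.94600043e-01,  9.55620517e-01,
        -1.65396503e-01],
       [ 0.00000000e+00,  0.00000000e+00,  0.00000000e+00,
         1.00000000e+00]])}
0.1 [ 0.25513508 -0.59705619  0.2176121 ] [[ 9.19535567e-01  3.93005712e-01 -9.22086407e-04]
 [ 3.93006794e-01 -9.19533136e-01  2.11481175e-03]
 [-1.67559072e-05 -2.30703084e-03 -9.99997339e-01]] 0.0935040695217555 0.0188
```

View pics/top0.png

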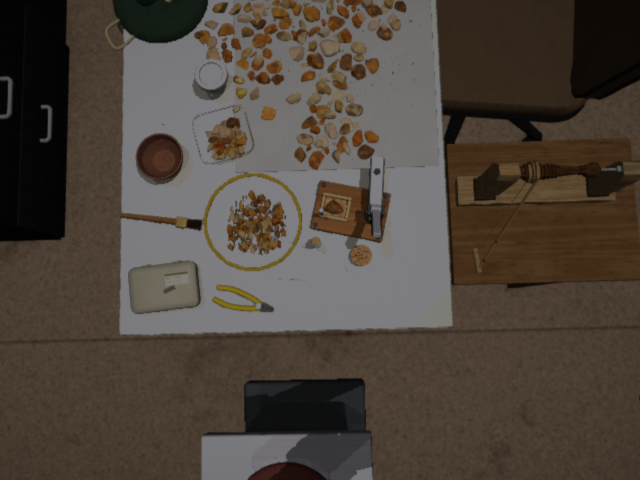

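View pics/scene0.png

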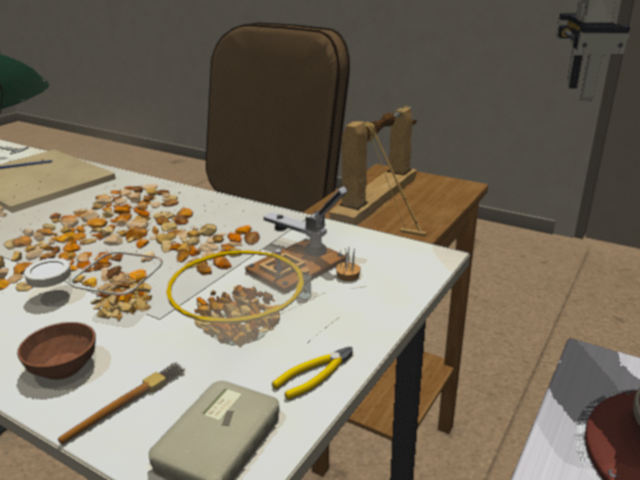

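The top view shows the jig at about (350,210), with the nest at (335,207), the post near (376,212) and the strap pointing up in the image (+x). The vial is at (315,242), the needle stand at (360,255) and the cutters at (245,300). I'll enlarge it.

```bash
python3 - <<'E'
import cv2
im=cv2.imread("pics/top0.png")[145:275,295:405]
cv2.imwrite("pics/top0c.png",cv2.resize(im,None,fx=4.6,fy=4.6,interpolation=cv2.INTER_CUBIC))
E
cat > h.py <<'E'
import numpy as np, cv2
from plant import env, claw, readout, capture, camera_info
def cam(name, s=None):
    c=camera_info(name); f=240/np.tan(np.radians(c["vfov"]/2))
    if name=="wrist":
        s=s or readout.sense(); M=c["mount"]; R=s["tcp_rot"]
        return f,c["cx"],c["cy"],s["tool_pos"]+R@M[:3,3],R@M[:3,:3]
    return f,c["cx"],c["cy"],c["eye"],c["attitude"]
def ray(C,u,v,z):
    f,cx,cy,e,A=C; d=A@np.array([(u-cx)/f,(v-cy)/f,1]); return e+d*(z-e[2])/d[2]
def proj(C,p):
    f,cx,cy,e,A=C; q=A.T@(np.asarray(p)-e); return np.array([cx+f*q[0]/q[2],cy+f*q[1]/q[2]])
def down(a): # tool y (closing line) at angle a (rad) in world xy, z down
    c,s=np.cos(a),np.sin(a); return np.array([[s,c,0],[-c,s,0],[0,0,-1.]])
E
```

```text
(no output)
```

View pics/top0c.png

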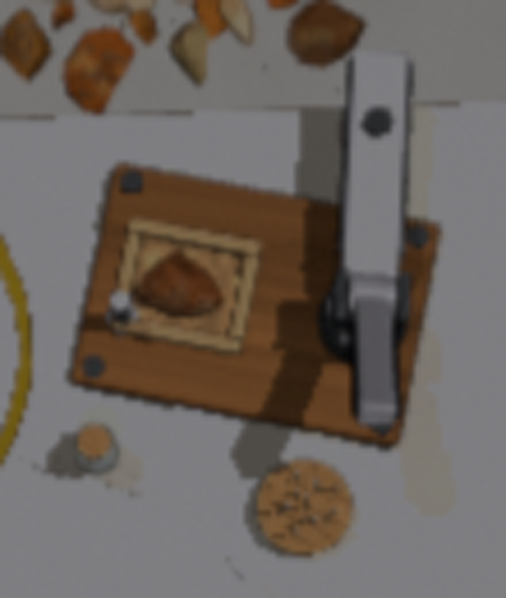

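The crop shows the base corners at about (120,165), (440,225), (390,445) and (70,380). The strap tip is at (378,55) and the lever end at (378,420). The stop pin is at (120,300), the vial at (97,445) and the needle stand at (303,507).

```bash
cat >> h.py <<'E'
class J: pass
def setjig(o,th):
    J.o=np.array(o); J.th=th
def jw(x,y,z): # jig mm -> world m
    c,s=np.cos(J.th),np.sin(J.th); return np.array([J.o[0]+(c*x-s*y)/1e3,J.o[1]+(s*x+c*y)/1e3,z/1e3])
E
python3 - <<'E'
from h import *
C=cam("top")
P=lambda u,v,z: ray(C,295+u/4.6,145+v/4.6,z)[:2]
k=np.array([P(120,165,.012),P(440,225,.012),P(390,445,.012),P(70,380,.012)])
print(k,[np.linalg.norm(k[i]-k[i-1]) for i in range(4)])
y=(k[0]+k[3]-k[1]-k[2]); x=k[0]+k[1]-k[2]-k[3]
print("c",k.mean(0),"th",np.arctan2(-y[0],y[1]),np.arctan2(x[1],x[0]))
setjig(k.mean(0),(np.arctan2(-y[0],y[1])*140+np.arctan2(x[1],x[0])*96)/236)
post=jw(0,-45,50);t=P(378,55,.055);d=t-post[:2]
print("post",post,"tip",t,np.linalg.norm(d),"strap", J.th+np.pi/2-np.arctan2(d[1],d[0]))
print("pin",P(122,298,.058),jw(-18,53,58),"nest",jw(0,30,12))
print("vial",P(95,440,.048),"needle",P(303,507,.03), "lever",P(378,420,.13))
# cutters & bowl
print("cutters",[ray(C,*p,.006)[:2] for p in ((215,288),(272,310))],"bowl right",ray(C,302,222,.05))
E
```

```text
[[ 0.62445189 -0.08005928]
 [ 0.59453712 -0.21301378]
 [ 0.50266198 -0.18874931]
 [ 0.53374205 -0.05686016]] [np.float64(0.09362945452348545), np.float64(0.13627836254746487), np.float64(0.09502529462472234), np.float64(0.1355017270462246)]
c [ 0.56384826 -0.13467063] th -0.22635813218773274 -0.25432438295423354
post [ 0.55325071 -0.17840496  0.05      ] tip [ 0.65663271 -0.18637344] 0.10368864545841017 strap 1.409988021881511
pin [ 0.55965261 -0.08028707] [ 0.55883609 -0.07892228  0.058     ] nest [ 0.5709133  -0.10551441  0.012     ]
vial [ 0.50388127 -0.06775279] needle [ 0.47621196 -0.15111055] lever [ 0.49838773 -0.17508917]
cutters [array([0.42307575, 0.1288211 ]), array([0.3785343 , 0.01982975])] bowl right [ 0.53920595 -0.04334192  0.05      ]
```

```bash
sed -i 's/return np.array(\[\[s,c,0\],\[-c,s,0\]/return np.array([[-s,c,0],[c,s,0]/' h.py
cat >> h.py <<'E'
setjig([.56385,-.13467],-.238)
def strap(q,r,off,z): # q open angle; r mm along strap; off mm ccw side; -> world, and rot with tool x along the strap
    phi=J.th+np.pi/2-q; p=jw(0,-45,0); u=np.array([np.cos(phi),np.sin(phi)]); n=np.array([-u[1],u[0]])
    return np.r_[p[:2]+(r*u+off*n)/1e3,z/1e3], down(phi-np.pi/2)
def st():
    s=readout.sense(); print(round(s["clock"],2),s["tool_pos"].round(4),s["wrist_force"].round(1),s["gripper_width"].round(4))
E
python3 - <<'E'
from h import *
A,B=cam("top"),cam("scene")
Pm=lambda C:np.diag([1,1,1])@np.array([[C[0],0,C[1]],[0,C[0],C[2]],[0,0,1]])@np.c_[C[4].T,-C[4].T@C[3]]
for a,b in (((508,172),(355,125)),((620,172),(400,110))):
    X=cv2.triangulatePoints(Pm(A),Pm(B),np.array(a,float),np.array(b,float)); print((X[:3]/X[3]).ravel())
# vet IK along the planned path
s=readout.sense(); print(np.linalg.det(down(1)))
for q in (1.41,1.0,.6,.2,0):
    p,R=strap(q,88,-31,40); print(q,p.round(3),env.ik(p,R))
env.movel(s["tool_pos"]+[0,0,.13]); claw.clamp(5); st()
p,R=strap(1.41,88,-52,200)
env.movep(p+[0,0,.12],R); st()
cv2.imwrite("pics/w1.png",capture("wrist")[:,:,::-1]); np.save("w1.npy",cam("wrist")[3]);
E
```

```text
[ 0.59550607 -0.38970865  0.16700837]
[ 0.59182588 -0.5784705   0.15143972]
1.0
1.41 [ 0.639 -0.216  0.04 ] [ 13.98166813  48.38031368   5.18580099  86.8404557   -5.48082463
  45.02721474 -73.1125873 ]
1.0 [ 0.647 -0.179  0.04 ] [ 13.70163401  48.02910301  -0.17467754  87.35112816   0.1848942
  44.62005037 -57.47896163]
0.6 [ 0.639 -0.143  0.04 ] [ 14.15899889  47.01847697  -6.16097741  90.14766067   6.58741409
  43.18876571 -42.87668952]
0.2 [ 0.619 -0.112  0.04 ] [ 15.47981359  45.59452058 -12.28542101  94.77084598  13.37638651
  41.07724485 -28.44259251]
0 [ 0.604 -0.1    0.04 ] [ 16.42865097  44.79582476 -15.12012966  97.56085699  16.66497932
  39.85682612 -21.00336721]Traceback (most recent call last):
  File "<stdin>", line 10, in <module>
  File "h.py", line 25, in st
    s=readout.sense(); print(round(s["clock"],2),s["tool_pos"].round(4),s["wrist_force"].round(1),s["gripper_width"].round(4))
                                                                                                  ^^^^^^^^^^^^^^^^^^^^^^^^
AttributeError: 'float' object has no attribute 'round'
```

```bash
sed -i 's/s\["gripper_width"\].round(4)/round(s["gripper_width"],4)/' h.py
python3 - <<'E'
from h import *
st()
p,R=strap(1.41,88,-52,320)
env.movep(p,R); st()
s=readout.sense(); C=cam("wrist",s)
im=capture("wrist")[:,:,::-1].copy(); cv2.imwrite("pics/w1.png",im); np.savez("w1.npz",p=s["tool_pos"],R=s["tcp_rot"])
# predicted points
for x,y,z in ((48,70,12),(48,-70,12),(-48,-70,12),(-48,70,12),(-18,53,58),(0,30,12)): print((x,y,z),proj(C,jw(x,y,z)).round())
for r,o in ((105,13.5),(105,-13.5),(30,13.5),(30,-13.5)): print(r,o,proj(C,strap(1.41,r,o,55)[0]).round())
E
```

```text
2.56 [ 0.2551 -0.5971  0.3476] [-0.5  1.2  0.1] 0.0004
4.46 [ 0.6363 -0.2389  0.3201] [-1.1 -0.7 -0.9] 0.0009
(48, 70, 12) [193. 207.]
(48, -70, 12) [301. 223.]
(-48, -70, 12) [290. 290.]
(-48, 70, 12) [189. 275.]
(-18, 53, 58) [192. 269.]
(0, 30, 12) [221. 246.]
105 13.5 [258. 181.]
105 -13.5 [282. 181.]
30 13.5 [261. 243.]
30 -13.5 [284. 243.]
```

View pics/w1.png

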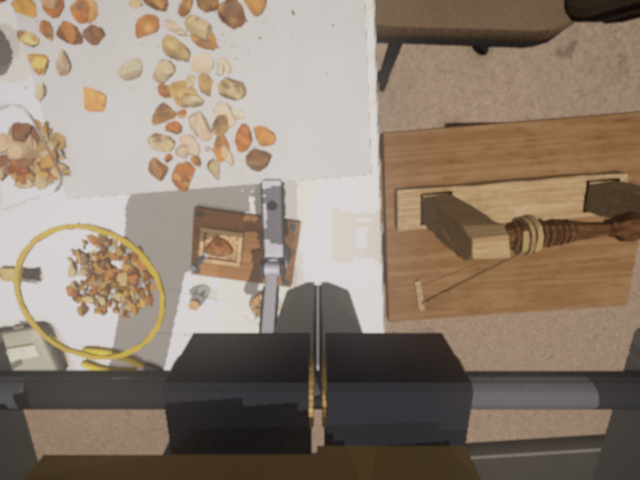

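The prediction fits: the strap tip is seen at (262–285,180) against (258–282,181), and the base corners are within about 2 px. The strap is about 1.43 open. Next I'll descend beside it and swing it round.

Run:
```python
from h import *
p,R=strap(1.41,88,-53,40)
print(env.movel(p+[0,0,.06],R,rate=.15),env.movel(p,rate=.08,max_force=6)); st()
for q in np.arange(1.41,-.07,-.1):
    p,R=strap(q,88,-31,40)
    hit=env.movel(p,R,rate=.06,max_force=7 if q>.25 else 5)
    s=readout.sense(); print(round(q,2),hit,s["wrist_force"].round(1),s["tool_pos"].round(4))
    if hit: break
st()
B=cam("scene")
im=capture("scene")[:,:,::-1]; c=cv2.resize(im[170:320,200:400],None,fx=3.9,fy=3.9,interpolation=cv2.INTER_CUBIC); cv2.imwrite("pics/s2.png",c)
```

```text
False False
7.03 [ 0.6374 -0.2382  0.0404] [0.  0.6 0.7] 0.0008
1.41 False [ 0.2 -0.3 -1.4] [ 0.6388 -0.2154  0.0402]
1.31 False [ 0.2 -0.3  0.8] [ 0.6419 -0.2075  0.0399]
1.21 False [ 0.5 -0.1 -0.3] [ 0.6443 -0.1985  0.04  ]
1.11 False [ 0.4  0.2 -0.7] [ 0.6459 -0.1891  0.04  ]
1.01 False [-0.4 -0.1 -0.3] [ 0.6465 -0.1798  0.04  ]
0.91 False [-0.5 -0.1  0.1] [ 0.6461 -0.1705  0.04  ]
0.81 False [ 0.6 -0.4  0.3] [ 0.6449 -0.1612  0.04  ]
0.71 False [ 0.4  0.3 -0.3] [ 0.6427 -0.1522  0.04  ]
0.61 False [-0.9 -0.   0.4] [ 0.6397 -0.1435  0.04  ]
0.51 False [ 0.   0.4 -0.1] [ 0.6358 -0.135   0.04  ]
0.41 False [-0.2 -0.1 -0.5] [ 0.631 -0.127  0.04 ]
0.31 False [0.1 0.2 0.2] [ 0.6255 -0.1195  0.04  ]
0.21 False [ 0.6  0.6 -0.1] [ 0.6193 -0.1126  0.04  ]
0.11 False [ 0.9 -0.2  0. ] [ 0.6124 -0.1063  0.04  ]
0.01 False [-0.5 -1.  -0.3] [ 0.6049 -0.1008  0.04  ]
11.86 [ 0.6049 -0.1008  0.04  ] [-0.5 -1.  -0.3] 0.0007
```

View pics/s2.png

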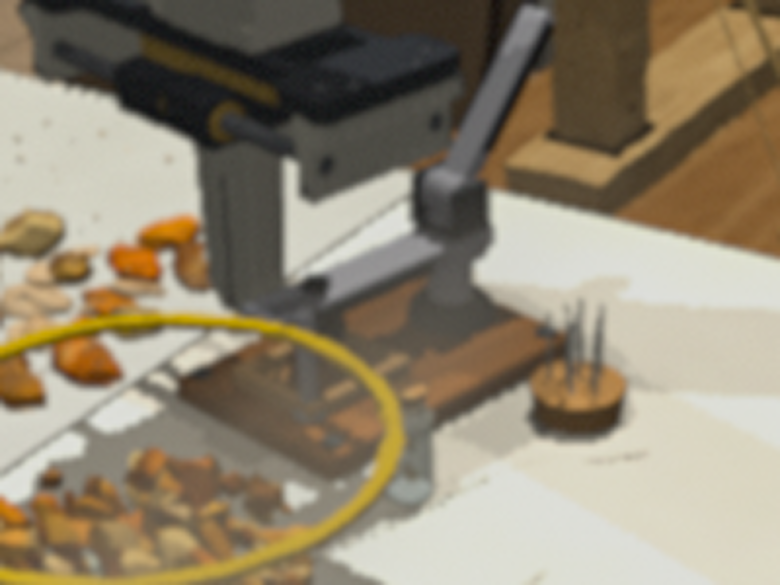

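The strap has followed the finger and is almost at the pin (crop ~(305,300)), and the bystanders haven't moved. I'll keep pushing until it meets the stop.

Run:
```python
from h import *
p0,R=strap(0,88,-31,40); n=strap(0,88,-30,40)[0]-p0
hit=env.movel(p0+n*14,R,rate=.02,max_force=6); s=readout.sense()
print(hit,s["wrist_force"].round(1),s["wrist_force"][:2]@n[:2]*1e3,((s["tool_pos"]-p0)@n)*1e6)
env.dwell(.3); st()
q=s["tool_pos"]-n*25; env.movel(q,rate=.06); env.movel(q+[0,0,.2],rate=.2); st()
for k,(a,b,c,d) in {"top":(145,275,295,405),"scene":(170,320,200,400)}.items():
    cv2.imwrite(f"pics/{k}3.png",cv2.resize(capture(k)[a:b,c:d,::-1],None,fx=3,fy=3,interpolation=cv2.INTER_CUBIC))
a,b=cv2.imread("pics/top3.png"),cv2.imread("pics/scene3.png"); b=b[:390]; 
m=np.zeros((450,930,3),np.uint8); m[:390,:330]=a; m[:390,330:]=b; cv2.imwrite("pics/m3.png",cv2.resize(m,(800,387)))
```

```text
True [ 1.3 -0.1  0.8] -1.2642120877465053 0.9444388844156819
12.6 [ 0.6031 -0.1002  0.0396] [ 1.7 -0.8  2. ] 0.0004
14.32 [ 0.6265 -0.1061  0.2388] [ 0.1  0.3 -0.4] 0.0005
```

View pics/m3.png

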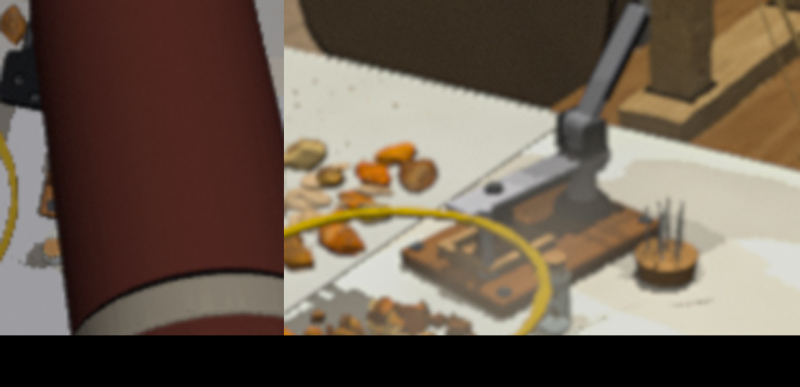

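The scene view shows the strap over the lump, but I can't tell whether it's against the pin. I'll check that from above with the wrist camera before touching the lever.

Run:
```python
from h import *
p,R=strap(0,-15,0,240)
env.movel(p,R,rate=.15); st()
s=readout.sense(); C=cam("wrist",s); im=capture("wrist")[:,:,::-1]
print("pin",proj(C,jw(-18,53,58)).round())
for q in (0,.05,.1): print(q,[proj(C,strap(q,r,o,55)[0]).round().tolist() for r,o in ((105,13.5),(105,-13.5),(30,13.5),(30,-13.5))])
cv2.imwrite("pics/w4.png",cv2.resize(im[0:300,170:470],None,fx=2,fy=2,interpolation=cv2.INTER_CUBIC))
```

```text
15.35 [ 0.5504 -0.1917  0.2401] [ 1.2  0.1 -0.2] 0.0008
pin [297.  88.]
0 [[302.0, 79.0], [333.0, 79.0], [303.0, 167.0], [332.0, 167.0]]
0.05 [[308.0, 79.0], [339.0, 80.0], [305.0, 166.0], [334.0, 167.0]]
0.1 [[314.0, 78.0], [345.0, 82.0], [306.0, 165.0], [335.0, 168.0]]
```

View pics/w4.png

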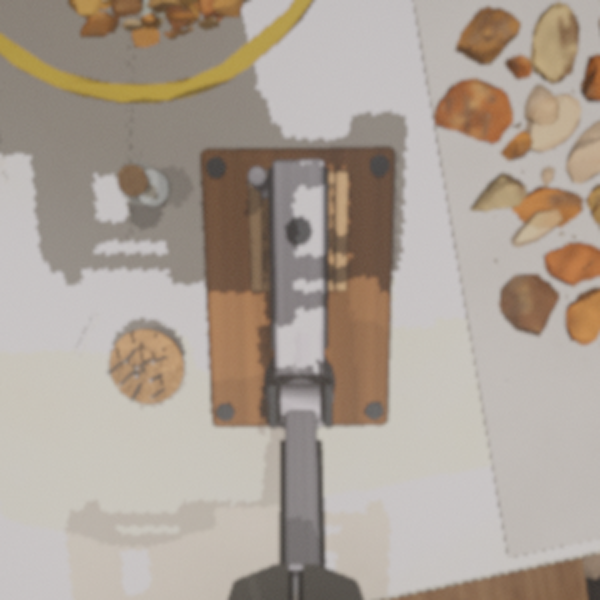

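The strap now runs parallel to the base edges: its mid-line is at crop x≈299–300 from top to bottom, and the pin at (258,177) is right beside it. I'll push once more, harder, to be sure it's seated.

Run:
```python
from h import *
p0,R=strap(0,88,-31,40); n=strap(0,88,-30,40)[0]-p0
env.movel(p0-n*20+[0,0,.2],R,rate=.25); env.movel(p0-n*20,rate=.2); env.movel(p0-n*3,rate=.06)
for f in (12,):
    hit=env.movel(p0+n*8,rate=.015,max_force=f); s=readout.sense()
    print(hit,s["wrist_force"].round(1),s["wrist_force"][:2]@n[:2]*1e3,((s["tool_pos"]-p0)@n)*1e6)
env.dwell(.2); s=readout.sense(); print(s["wrist_force"].round(1),((s["tool_pos"]-p0)@n)*1e6)
env.movel(p0-n*20,rate=.08); env.movel(p0-n*20+[0,0,.2],rate=.25); st()
```

```text
True [ 1.3 -0.8  0.7] -1.4231624665786111 0.941853085376421
[1.1 0.1 1.6] 0.9444562750570774
19.83 [ 0.6223 -0.105   0.2385] [ 0.  -0.1  0.2] 0.0004
```

It stopped at the same place (0.94 mm) with double the force, so the strap is against a hard stop. Now the lever.

Run:
```python
from h import *
def lp(e,s=72,dz=0):
    r=-s*np.cos(e)+5*np.sin(e)+7.5; return strap(0,r,0,70+s*np.sin(e)+5*np.cos(e)+dz)
env.movel(*strap(0,5,0,240),rate=.2)
p,R=lp(np.radians(68)); print(env.movel(strap(0,-5,0,175)[0],R,rate=.15),env.movel(p,rate=.08,max_force=6))
for d in (60,54,48,42,36,30,24,18,12,6,0):
    hit=env.movel(lp(np.radians(d))[0],rate=.06,max_force=15); s=readout.sense(); print(d,hit,s["wrist_force"].round(1),(s["tool_pos"][2]*1e3).round(1))
    if hit: break
hit=env.movel(s["tool_pos"]-[0,0,.008],rate=.015,max_force=14); s=readout.sense(); print(hit,s["wrist_force"].round(1),(s["tool_pos"]*1e3).round(1))
env.dwell(.3); st()
env.movel(s["tool_pos"]+[0,0,.165],rate=.15)
p,R=strap(0,-15,0,240); env.movel(p,R,rate=.15); st()
a=capture("wrist")[0:300,170:470,::-1]; b=capture("scene")[170:320,200:400,::-1]
m=np.zeros((450,800,3),np.uint8); m[:450,:400]=cv2.resize(a,(400,450))
m[:300,400:]=cv2.resize(b,(400,300),interpolation=cv2.INTER_CUBIC); cv2.imwrite("pics/m5.png",m)
```

```text
False False
60 False [-0.5  0.  -0.3] 134.9
54 False [ 0.1  0.3 -0.7] 130.9
48 False [ 0.8  0.7 -0.5] 126.6
42 False [-0.   0.5 -0.2] 121.5
36 False [ 0.1  0.5 -0.7] 115.9
30 False [-0.6  0.3  0. ] 109.9
24 False [-1.1 -0.2  0.6] 103.4
18 False [ 0.3 -0.2  0.6] 96.5
12 False [0.2 0.8 0.5] 89.4
6 False [0.5 0.2 0.8] 81.9
0 False [ 0.  -0.2  3.8] 75.3
True [-0.5  0.1  5.9] [ 538.8 -241.2   75.2]
25.34 [ 0.5388 -0.2412  0.0752] [-0.9  0.9  5.4] 0.0007
27.07 [ 0.5495 -0.1934  0.2396] [-0.1 -0.5 -0.3] 0.0006
```

View pics/m5.png

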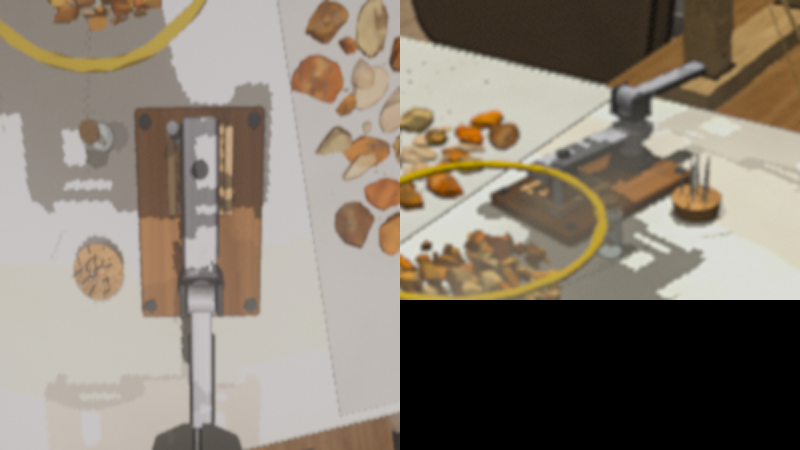

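The lever now lies level: its hard stop came at z=75.2 mm, where 75 is nominal. The strap has sunk and is still beside the pin, and the vial and needle stand haven't moved. I'll back away and hand in.

Run:
```python
from h import *
s=readout.sense(); env.movel(s["tool_pos"]+[0,0,.08],rate=.15); env.dwell(.3); st(); print(env.job_done())
```

```text
28.16 [ 0.5489 -0.1948  0.3188] [-0.2 -0.7  0.1] 0.0009
the job is handed in; nothing more can be done
None
```

The job is handed in at 28 s: the strap was pushed home to its stop first, then the lever fully down over the lump, and the arm is clear; the vial and needle stand looked unmoved, the cutters were not re-checked, and no verdict was returned.

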